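Change over the trays of the parts chest

ROBOT

A 7-joint arm with a two-finger parallel gripper is mounted at the origin on the work surface; the furniture and walls round the work are solid. World frame = base frame: x ahead of the robot, y to its left, z up, the work surface at z = 0. Lengths are in mm, angles in rad, forces in N, time in s.
With the tool pointing down it reaches from about 425 to 1025 mm from the base axis. Payload 3.6 kg.
Tool frame: the origin (TCP) lies between the finger pads; the fingertips stand 11 mm ahead of it and the grasp point (between the pads) lies 8 mm behind it; z points along the fingers, y is the direction in which the jaws open and shut (so a half turn about z gives the same grasp; the last joint's range is limited). The gripper opens to 85 mm and grips with 20 to 120 N. Pads are 22 mm wide; open, the fingers measure 114 mm over their backs; the gripper's body (76 mm by 85 mm) begins 54 mm behind the grasp point. The pads swing forward as they close: fully open they stand 13 mm farther back than shut.
Start: joints at [1.016, 0.591, 0.048, 1.609, -0.033, 0.943, -0.034], TCP at [322.384, -649.383, 242.302] pointing down, gripper open.
Joint ranges: [-2.69, 2.69], [-0.47, 2.24], [-1.27, 1.36], [0.19, 2.51], [-1.53, 4.68], [0.08, 2.07], [-3.09, 3.09]. Speed limits (rad/s): [2.57, 2.57, 3.14, 3.14, 3.14, 3.14, 3.14].

INTERFACE

Orientations are given as a unit quaternion [x, y, z, w].
In Python, from station import manip, jaws, planner, imaging, order, readout gives the robot as it stands. The module is installed in compiled form; this text tells all that it offers. Calls block until the motion is done:
- manip.reach(position, orientation): joint-space move of the TCP to a pose.
- manip.move_l(position, rot=None, rate=150): straight line of the TCP; rot=None keeps the orientation; rate is the mean speed in mm/s.
- manip.movej(angles): joint-space move.
- jaws.move_gripper(opening): opening from 0.0 (shut) to 1.0 (fully open); the grip force is fixed at half the most; returns when the fingers have stopped.
- manip.pause(seconds).
- planner.ik(position, orientation): joint angles nearest the present ones, or None.
- imaging.read_camera(name): name is "scene" or "top" or "wrist"; returns a dict with "pixels" (384x512x3 uint8, blue, green, red), "range_z" (384x512 float32, mm along the optical axis (not along the pixel's ray), 0 where there is no reading), "fov_y" (degrees; the focal length in pixels is half the picture's height over the tangent of half this angle, whatever the lens; pixels are square), "cx", "cy" (the principal point, pixels), "position" and "orientation" of the camera in the world. Camera axes: x right, y up, looking along -z (the intrinsics and any distortion apply to the point x, -y, -z); pixel columns grow to the right and rows downward; lengths in mm; the calibration is good to about 2 mm. A picture is of the moment at which its call begins.
A pose or a line that the arm cannot do raises manip.Unreachable and nothing moves.
- order.close_job(): hands the job in, once; it reports no verdict.
Readings, each from a call of its own:
- readout.current_time(): time.
- readout.current_qpos(): joint angles.
- readout.current_joint_velocities(): joint speeds.
- readout.current_joint_efforts(): joint torques, N m.
- readout.current_tool_pos(): TCP position.
- readout.current_ee_rot(): TCP orientation.
- readout.current_wrist_force(): force on the tool from outside, world axes, zero at the start.
- readout.current_torque(): the same for the moment, N m.
- readout.current_gripper_width(): opening from 0.0 (shut) to 1.0 (fully open).
Only numpy, scipy, OpenCV 4.12 (cv2) and the standard library are available. Lean on these libraries where they do the work, as an engineer would, in place of code of your own. Each camera call takes 0.05 s, during which the arm holds its last target. There are 200 camera calls.

TASK

Both top trays of the blue parts chest stand half out. With the fingertips, push the tray that holds the steel block with bores fully shut, and push the tray that holds the spacer ring out as far as it goes, from behind its front wall, ready for use. Lift nothing: the ring and the block stay lying in their trays, and everything else stays where it is.

Things in the scene. Friction and masses are not known exactly. Their poses are not given: they have to be found in the camera images.
- parts_chest: blue sheet-steel small-parts chest with four clear plastic trays, two above two, 172 mm deep, 240 wide, 130 high, fixed. Origin: centre of its underside; its x points from front to back, y to the left as seen from the robot, z up. The case's front edge is at x = -74 mm, its flat top at z = 130 mm. Only the two top trays move
- parts_chest_tray2 (a joint): how far the left top tray stands out along the chest's -x, in m: 0 shut, 0.110 fully out, a stop at both ends; slides easily and stays where it is left (friction 0.4 N). Its front wall's outer face is at x = -76 mm less the joint value, inner face at -73 mm less it, z = 66 to 122 mm (chest's frame)
- left_tray_lip (a point): middle of the outer edge of the left top tray's pull lip, 100 mm above the chest's underside; the lip is a bar 34 mm wide along y, 10 mm high, standing 10 mm out from the front wall. The tray is an open-topped clear box: y = 3 to 114 mm in the chest's frame (lip at its middle), inner floor at z = 68 mm, side walls up to 114 mm
- parts_chest_tray3 (a joint): how far the right top tray stands out along the chest's -x, in m: 0 shut, 0.110 fully out, a stop at both ends; slides easily and stays where it is left (friction 0.4 N). Its front wall's outer face is at x = -76 mm less the joint value, inner face at -73 mm less it, z = 66 to 122 mm (chest's frame)
- right_tray_lip (a point): middle of the outer edge of the right top tray's pull lip, 100 mm above the chest's underside; the lip is a bar 34 mm wide along y, 10 mm high, standing 10 mm out from the front wall. The tray is an open-topped clear box: y = -114 to -3 mm in the chest's frame (lip at its middle), inner floor at z = 68 mm, side walls up to 114 mm
- ring_mid (a point): centre of the loose plain steel spacer ring, 46 mm across, 12 mm high, lying flat in one of the two top trays; wide hole in the middle. The much smaller bits seen in both trays are fixed and do not matter. About 0.1 kg
- block_mid (a point): centre of the loose rectangular steel insert block with small bores, 40x62x22 mm, lying flat in the other top tray. About 0.35 kg
- oilstone_a: brown stick stone, 13x100x13 mm, lying on the mat; loose; a bystander
- oilstone_b: dark flat stone, 25x75x10 mm, lying on top of the parts chest; loose; a bystander
- screwdriver_a: screwdriver, 182 mm long, lying on the mat; loose; a bystander
- brass_hammer: small brass hammer, 228 mm long, lying on the bench; loose; a bystander
- paste_pot: small pot, 58 mm across, 50 mm high; loose; a bystander
- swab_tub: tub of swabs, 77 mm across, 80 mm high; loose; a bystander
- spray_can: spray can, 66 mm across, 225 mm high, at the back; loose; a bystander
Things that resemble listed ones, but are neither listed nor needed, are in the scene too. Leave any yellow look-alike of the part that bears block_mid alone.

How it is judged:
By the outcome, as a careful person would: the job done as asked, in the order asked, and still so for the second after the job is handed in, with the robot touching nothing.
It also fails if it takes over 38 s, if anything falls off the work surface, if the arm or the gripper's body presses on something with over 40 N, if the wrist force passes 120 N, or if a joint passes its speed limit or range.

## Working session

There is one attempt and no reset: what is moved stays moved. The work goes in short steps, each a Python script; the robot and the scene stay as the last script left them, time stands still between calls to the robot, and variables do not carry over. Pictures are saved under pics/ and viewed, about 8 in all and at most 12, crops included, and the job is handed in when it is done.

```bash
mkdir -p pics; cat > h.py <<'E'
import numpy as np, cv2
from scipy.spatial.transform import Rotation as R
from station import manip, jaws, planner, imaging, order, readout
def shot(n):
    d=imaging.read_camera(n); np.save(f'{n}.npy',d,allow_pickle=True); return d
def load(n): return np.load(f'{n}.npy',allow_pickle=True).item()
def cloud(d):
    h,w=d['range_z'].shape; f=h/2/np.tan(np.radians(d['fov_y'])/2)
    v,u=np.mgrid[:h,:w]; z=d['range_z']
    p=np.stack([(u-d['cx'])/f*z,-(v-d['cy'])/f*z,-z],-1)
    return p@R.from_quat(d['orientation']).as_matrix().T+np.array(d['position'])
def ray(d,u,v,z):
    h=d['range_z'].shape[0]; f=h/2/np.tan(np.radians(d['fov_y'])/2)
    r=R.from_quat(d['orientation']).apply([(u-d['cx'])/f,-(v-d['cy'])/f,-1]); p=np.array(d['position'])
    return p+r*(z-p[2])/r[2]
E
python3 - <<'E'
from h import *
for n in ('scene','top'):
    d=shot(n); print({k:v for k,v in d.items() if k not in('pixels','range_z')})
    cv2.imwrite(f'pics/{n}.png',cv2.resize(d['pixels'],(768,576)))
print(readout.current_time(),readout.current_ee_rot())
E
```

```text
{'fov_y': 51.12621946701233, 'cx': 258.45093064695016, 'cy': 189.4803804330836, 'position': array([ 82.15300381, 580.14113742, 866.80453352]), 'orientation': array([-0.12991814,  0.37747996,  0.8638829 , -0.30714245])}
{'fov_y': 47.34773859532844, 'cx': 250.03936720338527, 'cy': 193.09681207360288, 'position': array([ 398.74488939,  -55.33695671, 1269.70079569]), 'orientation': array([-0.0674138 ,  0.04685572,  0.71394965, -0.6953674 ])}
0.1 [ 9.73566669e-01  2.28400795e-01 -2.98458772e-04 -9.63876458e-04]
```

View pics/scene.png

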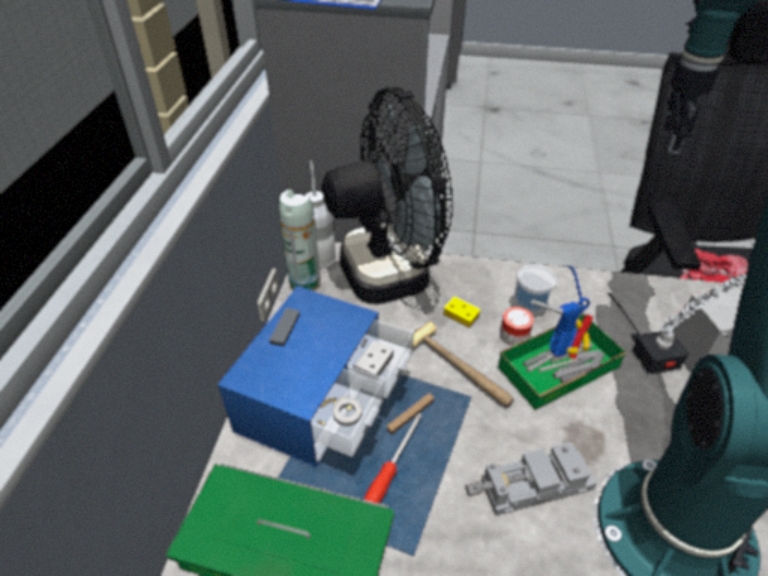

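View pics/top.png

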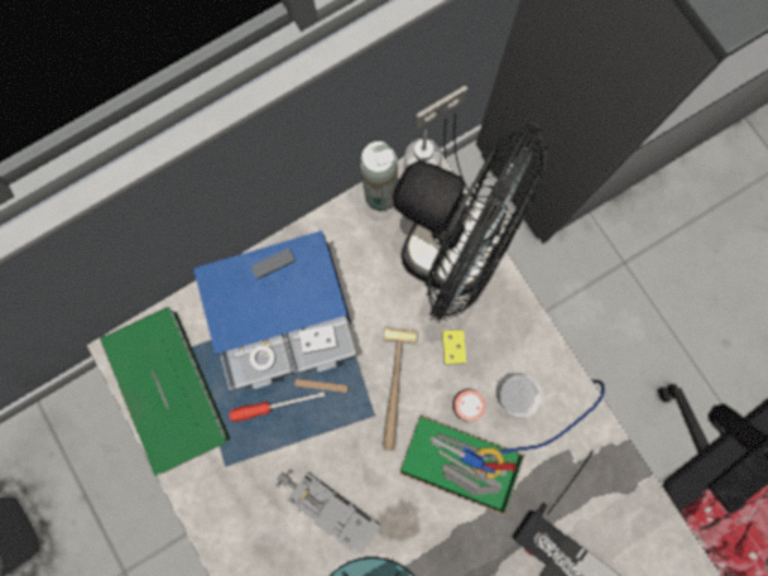

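The top picture (768 px scale) shows the ring at (262,357) in the left tray and the block with bores at (318,338) in the right tray. A yellow look-alike lies on the bench at (455,347), to be left alone. Other round things that could be mistaken for the ring are the pots at (470,405) and (520,395), both outside the trays. So tray3 gets shut and tray2 goes out. Next I measure the chest pose and take one close crop.

```bash
python3 - <<'E'
from h import *
for n in ('top','scene'):
    d=load(n); P=cloud(d); hsv=cv2.cvtColor(d['pixels'],cv2.COLOR_BGR2HSV)
    m=(cv2.inRange(hsv,(105,120,60),(125,255,255))>0)&(abs(P[...,2]-130)<12)&(d['range_z']>0)
    m=cv2.morphologyEx(m.astype(np.uint8),cv2.MORPH_OPEN,np.ones((3,3)))
    k,l,s,c=cv2.connectedComponentsWithStats(m); i=1+s[1:,4].argmax(); m=l==i
    print(n,s[i],'z',np.median(P[m][:,2]))
    cs,_=cv2.findContours(m.astype(np.uint8),cv2.RETR_EXTERNAL,cv2.CHAIN_APPROX_NONE)
    q=max(cs,key=cv2.contourArea)[:,0]
    w=np.array([ray(d,u,v,130)[:2] for u,v in q],np.float32)
    r=cv2.minAreaRect(w); print(r); print(cv2.boxPoints(r).round(1))
    # ring/block: height-band stuff, clicked pixels
    for nm,px in {'top':[('ring',(262,357),80),('block',(318,338),90)],'scene':[('ring',(347,411),80),('block',(373,360),90)]}[n]: 
        pass
    for nm,px,z in {'top':[('ring',(262,357),80),('block',(318,338),90)],'scene':[('ring',(347,411),80),('block',(373,360),90)]}[n]:
        print(nm,ray(d,px[0]/1.5,px[1]/1.5,z).round(1),'fan')
d=load('top');a=cv2.resize(d['pixels'][205:275,125:260],None,fx=5.5,fy=5.5,interpolation=cv2.INTER_CUBIC);cv2.imwrite('pics/crop.png',a)
P=cloud(d); 
E
```

```text
top [ 130  156  101   79 4736] z 131.63124369096943
((589.2096557617188, 163.21078491210938), (156.25917053222656, 240.0952911376953), 15.119025230407715)
[[482.5 258.7]
 [545.1  26.9]
 [695.9  67.7]
 [633.3 299.5]]Traceback (most recent call last):
  File "<stdin>", line 13, in <module>
ValueError: too many values to unpack (expected 2)
```

```bash
cat > fit.py <<'E'
from h import *
yaw=np.radians(15.12)
for n in ('top','scene'):
    d=load(n); P=cloud(d); hsv=cv2.cvtColor(d['pixels'],cv2.COLOR_BGR2HSV)
    m=(cv2.inRange(hsv,(105,120,60),(125,255,255))>0)&(abs(P[...,2]-130)<12)&(d['range_z']>0)
    m=cv2.morphologyEx(m.astype(np.uint8),cv2.MORPH_OPEN,np.ones((3,3)))
    k,l,s,c=cv2.connectedComponentsWithStats(m); i=1+s[1:,4].argmax(); m=l==i
    cs,_=cv2.findContours(m.astype(np.uint8),cv2.RETR_EXTERNAL,cv2.CHAIN_APPROX_NONE)
    q=max(cs,key=cv2.contourArea)[:,0]
    w=np.array([ray(d,int(u),int(v),130)[:2] for u,v in q],np.float32)
    r=cv2.minAreaRect(w); print(n,r); print(cv2.boxPoints(r).round(1), np.median(P[m][:,2]))
    X=np.array([np.cos(yaw),np.sin(yaw)]);Y=np.array([-X[1],X[0]])
    cen=np.array([589.2,163.2])-6*X
    print('origin',cen)
    for nm,px,z in {'top':[('ring',(262,357),80),('block',(318,338),90),('llip',(262,385),105),('rlip',(325,368),105)],'scene':[('ring',(347,411),80),('block',(373,360),90)]}[n]:
        p=ray(d,px[0]/1.5,px[1]/1.5,z); e=p[:2]-cen; print(nm,p.round(1),'chest',(e@X).round(1),(e@Y).round(1))
d=load('top');a=cv2.resize(d['pixels'][205:275,125:260],None,fx=5.5,fy=5.5,interpolation=cv2.INTER_CUBIC);cv2.imwrite('pics/crop.png',a)
E
python3 fit.py
```

```text
top ((589.2096557617188, 163.21078491210938), (156.25917053222656, 240.0952911376953), 15.119025230407715)
[[482.5 258.7]
 [545.1  26.9]
 [695.9  67.7]
 [633.3 299.5]] 131.63124369096943
origin [583.40771017 161.63495096]
ring [475.5 185.3  80. ] chest -98.0 51.0
block [506.4  81.8  90. ] chest -95.2 -57.0
llip [424.6 180.  105. ] chest -148.5 59.2
rlip [451.6  68.2 105. ] chest -151.6 -55.8
scene ((588.9635620117188, 165.58651733398438), (162.4323272705078, 247.81312561035156), 15.000785827636719)
[[478.4 264.2]
 [542.6  24.9]
 [699.5  66.9]
 [635.3 306.3]] 132.48139907498467
origin [583.40771017 161.63495096]
ring [475.4 185.7  80. ] chest -98.0 51.4
block [504.8  87.3  90. ] chest -95.3 -51.3
```

```bash
sleep 3; ls pics
```

```text
crop.png
scene.png
top.png
```

View pics/crop.png

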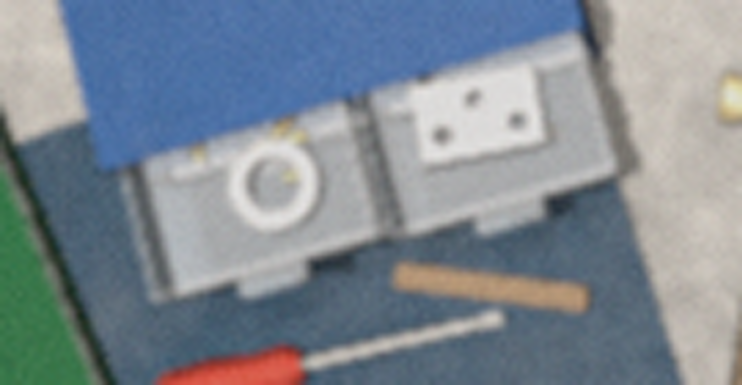

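The crop confirms the choice: the ring is in the left tray and the grey block with three bores is in the right tray. Both trays stand about 64 mm out. Before moving I check for tall obstacles and IK along the route.

```bash
cat >> h.py <<'E'
yaw=np.radians(15.1); X=np.array([np.cos(yaw),np.sin(yaw)]);Y=np.array([-X[1],X[0]]); O=np.array([583.2,162.5])
Q=[np.cos(yaw/2),np.sin(yaw/2),0,0]
def W(x,y,z): return list(O+x*X+y*Y)+[z]
E
python3 - <<'E'
from h import *
for n in('top','scene'):
    P=cloud(load(n)).reshape(-1,3); ok=load(n)['range_z'].ravel()>0
    P=P[ok]; r=np.hypot(P[:,0],P[:,1]); a=np.degrees(np.arctan2(P[:,1],P[:,0])); s=(P[:,2]>110)&(r>200)&(r<900)
    for lo in range(-80,60,10):
        t=s&(a>=lo)&(a<lo+10)
        if t.any(): i=np.where(t)[0]; print(n,lo,t.sum(),'rmin %.0f r5%% %.0f zmax(r<600) %.0f'%(r[i].min(),np.percentile(r[i],5),max([0,*P[t&(r<600),2]])))
for p in [(250,-430,300),(430,-60,300),W(-180,-58,180),W(-180,-58,99),W(-90,-58,99),W(-121,58,108),W(-180,58,108)]:
    j=planner.ik(p,Q); print(np.round(p),None if j is None else np.round(j,2))
E
```

```text
top -80 276 rmin 339 r5% 351 zmax(r<600) 174
top -70 215 rmin 330 r5% 334 zmax(r<600) 170
top -40 127 rmin 332 r5% 334 zmax(r<600) 158
top -30 569 rmin 332 r5% 343 zmax(r<600) 178
top -20 4019 rmin 346 r5% 560 zmax(r<600) 361
top -10 2069 rmin 677 r5% 693 zmax(r<600) 0
top 0 1456 rmin 462 r5% 535 zmax(r<600) 139
top 10 2803 rmin 457 r5% 533 zmax(r<600) 141
top 20 2614 rmin 467 r5% 542 zmax(r<600) 139
top 30 957 rmin 861 r5% 864 zmax(r<600) 0
top 40 228 rmin 876 r5% 878 zmax(r<600) 0
scene -80 779 rmin 314 r5% 321 zmax(r<600) 211
scene -70 2735 rmin 329 r5% 345 zmax(r<600) 170
scene -60 1 rmin 720 r5% 720 zmax(r<600) 0
scene -40 168 rmin 332 r5% 333 zmax(r<600) 156
scene -30 280 rmin 332 r5% 338 zmax(r<600) 178
scene -20 4323 rmin 347 r5% 548 zmax(r<600) 358
scene -10 2232 rmin 678 r5% 690 zmax(r<600) 0
scene 0 1170 rmin 465 r5% 478 zmax(r<600) 137
scene 10 2719 rmin 462 r5% 498 zmax(r<600) 136
scene 20 3381 rmin 468 r5% 536 zmax(r<600) 137
scene 30 1609 rmin 863 r5% 866 zmax(r<600) 0
scene 40 244 rmin 878 r5% 879 zmax(r<600) 0
[ 250 -430  300] [ 0.87  0.23  0.1   2.05 -0.03  0.86 -0.32]
[430 -60 300] [ 0.15  0.15 -0.13  2.16  0.03  0.83 -1.3 ]
[425.  60. 180.] [-0.16  0.33 -0.11  2.3   0.07  0.51 -1.63]
[425.  60.  99.] [-0.28  0.5   0.04  2.36 -0.08  0.28 -1.47]
[511.  83.  99.] [-0.29  0.56  0.05  2.17 -0.07  0.41 -1.49]
[451. 187. 108.] [-0.47  0.52 -0.02  2.23  0.03  0.39 -1.82]
[394. 172. 108.] [-0.5   0.48 -0.02  2.36  0.02  0.31 -1.85]
```

```bash
python3 - <<'E'
from h import *
jaws.move_gripper(0.0)
manip.reach([250,-430,300],Q); manip.reach([430,-60,300],Q); manip.reach(W(-180,-58,180),Q)
manip.move_l(W(-180,-58,99)); f0=np.array(readout.current_wrist_force()); print(readout.current_time(),f0.round(1))
manip.move_l(W(-108,-58,99),rate=60); print((np.array(readout.current_wrist_force())-f0).round(1))
for x in range(-104,-78,3):
    manip.move_l(W(x,-58,99),rate=40); f=np.array(readout.current_wrist_force())-f0; fx=f[:2]@X
    print(x,fx.round(1),end=' ')
    if fx<-6: break
p=np.array(readout.current_tool_pos()); print('tcp chest x',(p[:2]-O)@X,readout.current_time())
manip.move_l(W(x-6,-58,99),rate=60)
d=shot('scene'); cv2.imwrite('pics/s2.png',cv2.resize(d['pixels'][170:330,130:330],(800,640))[:600])
print(readout.current_time())
E
```

```text
4.7417 [ 0.2  0.  -0.4]
[-0.2 -1.   0.9]
-104 0.4 -101 0.3 -98 -0.4 -95 -4.7 -92 -9.6 tcp chest x -97.05272053581484 7.3417
7.6417
```

View pics/s2.png

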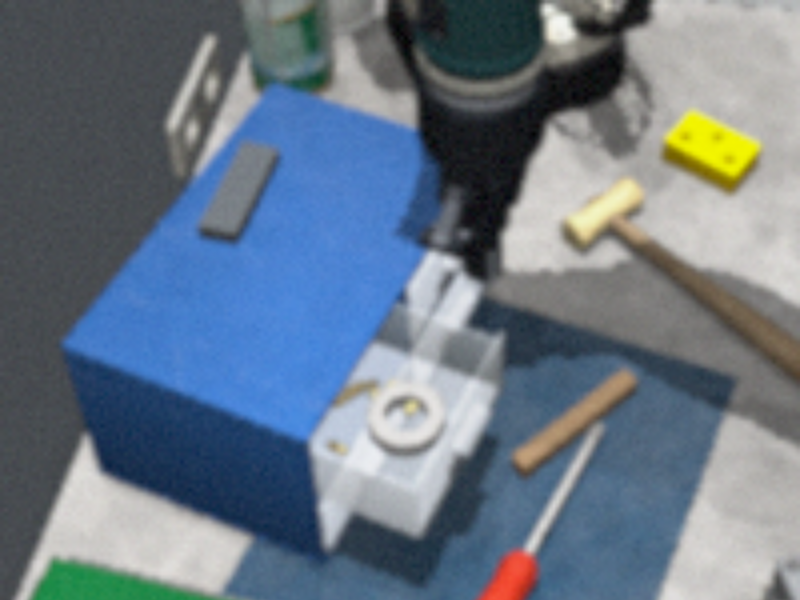

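The scene crop shows the right tray shut: the TCP stopped at -97 in the chest's frame, so the pad face was at -86, exactly where the lip sits when shut. The ring is untouched at (407,415). Now the left tray, with the tips above ring height.

```bash
python3 - <<'E'
from h import *
manip.move_l(W(-150,-58,99),rate=120); manip.move_l(W(-150,-58,190)); manip.move_l(W(-117,58,190)); manip.move_l(W(-117,58,108),rate=100)
f0=np.array(readout.current_wrist_force()); print(readout.current_time(),f0.round(1))
manip.move_l(W(-160,58,108),rate=45)
for x in range(-163,-185,-3):
    manip.move_l(W(x,58,108),rate=40); f=np.array(readout.current_wrist_force())-f0; fx=f[:2]@X
    print(x,fx.round(1),end=' ')
    if fx>6: break
p=np.array(readout.current_tool_pos()); c=(p[:2]-O)@X; print('tcp chest x',c)
manip.move_l(W(c+8,58,108),rate=60); manip.move_l(W(c+8,58,210)); manip.reach([430,-60,300],Q); manip.reach([250,-430,300],Q)
for n in('scene','top'): shot(n)
a=load('scene')['pixels'][170:330,130:330]; b=load('top')['pixels'][150:290,120:290]
cv2.imwrite('pics/s3.png',np.hstack([cv2.resize(a,(400,320)),cv2.resize(b,(388,320))])); print(readout.current_time())
E
```

```text
10.9 [ 0.   0.6 -0.6]
-163 0.1 -166 -0.1 -169 -0.4 -172 1.0 -175 4.8 -178 9.4 tcp chest x -172.4802549842406
17.3333
```

View pics/s3.png

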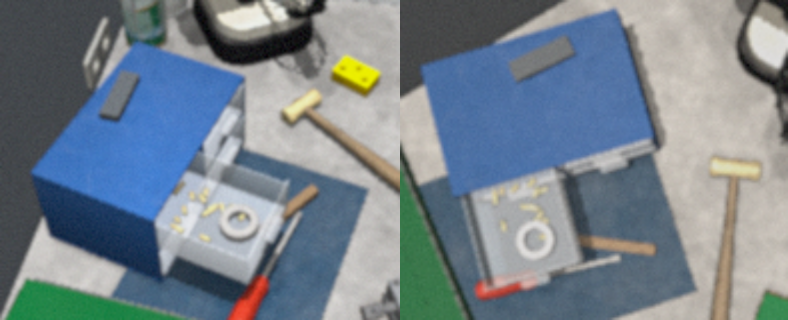

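The left tray is fully out with the ring flat in it at (535,240), the right tray is shut, and the oilstone, screwdriver and hammer look unmoved. Handing in.

```bash
python3 -c "
from h import *
order.close_job(); print(readout.current_time())"
```

```text
the job is handed in; nothing more can be done
the job is handed in; nothing more can be done
```

I pushed the right tray (steel block) fully shut by its lip first. Then I pushed the left tray (spacer ring) out from behind its front wall until it hit its stop, and handed the job in.

- **Right tray:** the fingertips stopped at x = -86.05 mm in the chest's frame. The lip should be at -86 mm when shut, so it matches. The push force rose to about 10 N at the stop.
- **Left tray:** the fingertips stopped at x = -183.5 mm, against -183 mm expected for the inner wall when fully out. The force there was about 9 N.
- **Final pictures:** the right tray is shut and the left one is out with the ring lying flat in it. The stones, screwdriver, hammer and yellow look-alike show no visible movement. I did not compare their positions numerically.
- **Not checked:** the paste pot, the swab tub and most of the spray can were outside the last crops. The block is hidden inside the shut tray, so I could not see it there.
- **Clock:** it read 17.3 s just before hand-in, against the 38 s limit. The arm was clear of everything by then. No check failed.

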